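# Shut and lock the component cabinet

## Robot

A 6-joint arm with a two-finger parallel gripper is mounted at the origin on the work surface. World frame = base frame: x ahead of the robot, y to its left, z up, the work surface at z = 0. Lengths are in m, angles in rad, forces in N, time in s.
With the tool pointing down it reaches from about 0.35 to 0.85 m from the base axis. Payload 8.1 kg.
Tool frame: the origin (TCP) lies at the centre of the arm's flange, where the gripper is bolted on; the fingertips stand 186 mm ahead of it and the grasp point (between the pads) lies 167 mm ahead of it; z points along the fingers, y is the line along which they close (so a half turn about z gives the same grasp; the last joint's range is limited). The gripper opens to 93 mm and grips with 3 to 60 N. Pads are 15 mm wide; open, the fingers measure 128 mm over their backs; the gripper's body (75 mm by 188 mm) begins 65 mm behind the grasp point.
Start: joints at [1.233, 0.13, 1.488, -0, 1.523, -0.085], TCP at [0.15, 0.581, 0.405] pointing down, gripper open.
Joint ranges: [-2.96, 2.96], [-0.89, 2.26], [0.02, 2.5], [-1.34, 4.48], [0, 2.73], [-2.66, 2.66]. Speed limits (rad/s): [2.39, 2.39, 2.79, 3.14, 3.14, 3.14].

## Interface

Orientations are given as a rotation vector (axis times angle).
In Python, from plant import read_state, read_camera, camera_params, robot gives the robot as it stands.
- The arm moves only by the tool carry_out, never from a script. Its argument "targets" is a list of rows, each an object of numbers: "hand": the opening in per cent of the stroke, from 0 (shut) to 100 (fully open); "x", "y", "z": the shift along the tool's x, y, z in m; "ax", "ay", "az": the turn, a rotation vector about the tool's x, y, z in rad. In form: [{"hand": .., "x": .., "y": .., "z": .., "ax": .., "ay": .., "az": ..}, ...]. A call has 1 to 8 rows; each row is the pose to reach, as a shift and turn from the pose commanded when the call began, along the tool's axes at that moment; what a row does not reach only later rows make up. A row lasts 1/8 s, in which the tool goes at most 62.5 mm and 10.7 degrees, less where a joint would pass 70% of its speed; a pose out of reach is approached as far as the arm can. A call with a gripper value outside its range is refused whole. The fingers move at their own pace and stop on an object; "newtons" is the grip in N (left out, the last holds). Time passes only in rows, so rows that repeat a pose let the fingers close. It gives the time, the measured TCP pose, the force, the opening and the grip force at its end, in the units of the state.
- read_state(): the state, without advancing time (a new reading comes with each control period).
- read_camera(name): name is "side" or "top"; returns (picture, depth): 400x640x3 uint8, blue, green, red; 400x640 float32, m along the optical axis (not along the pixel's ray), 0 where there is no reading.
- camera_params(name): a dict with "fx", "fy", "cx", "cy" (pixels), "position" and "rotation" of the camera in the world. Camera axes: x right, y up, looking along -z (the intrinsics and any distortion apply to the point x, -y, -z); pixel columns grow to the right and rows downward; lengths in m; the calibration is good to about 2 mm. A picture is of the moment at which its call begins. camera_params takes no time and is no camera call.
- robot.close_job(): hands the job in; it is judged then, once.
The state is a dict: "t": time; "q": joint angles; "dq": joint speeds; "joint_torque": joint torques, N m; "tool_pos": TCP position; "orientation": TCP orientation; "force": force on the tool from outside, world axes, zero at the start; "wrist_torque": the same for the moment, N m; "opening": finger opening in m; "gripper_force": force on a finger pad.
Only numpy, scipy, OpenCV 4.12 (cv2) and the standard library are available. Lean on these libraries where they do the work, as an engineer would, in place of code of your own. Each camera call takes 0.05 s, during which the arm holds its last target. There are 200 camera calls.

## Task

Close up the small parts cabinet on the electronics bench by pushing with the fingertips: first push the two drawers of its top row that stand open fully home, and only when all are shut push the black tab of the locking bar, on the cabinet's top, to the left (as seen from the robot) as far as it goes, so that the bar's teeth stand across the drawers. Leave the solder spool, the bottle, the multimeter and the circuit board where they are.

Things in the scene. Friction and masses are not known exactly. Their poses are not given: they have to be found in the camera images.
- cabinet: White cabinet of grey drawers, fixed to the bench: 170 mm deep (x), 266 wide (y), 128 high; origin at its underside's centre; x points from its front (facing the robot, x = -85 mm) to its back, y to its left seen from the robot. Two rows of three drawers, columns at y = -84, 0, +84 mm. The lower row is shut and does not move. Top row: one is shut, two stand open 25 to 65 mm.
- drawer_a (a joint): One of the three like top-row drawers; its column varies. Joint value = how far it stands open, in m: 0 = fully home (a hard stop), 0.09 = farthest out. At the start it stands open 0.025 to 0.065. It slides along the cabinet's x axis (closes away from the robot) with about 1.5 N of friction, no spring, and stays where it is left.
- a_front (a point): Centre of the outer front face of drawer_a (moves with it). Flat upright grey plate, 70 mm wide, 50 high, 5 thick, with a blank paper label; axes as the cabinet's (x points the way it closes). Its upper edge is 25 mm above this point, 9 mm below the cabinet's top. A pull ledge 40 mm wide, 5 thick, stands 10 mm out of the face, 12.5 mm below this point; above it the face is plain.
- drawer_b (a joint): One of the three like top-row drawers; its column varies. Joint value = how far it stands open, in m: 0 = fully home (a hard stop), 0.09 = farthest out. At the start it stands open 0.025 to 0.065. It slides along the cabinet's x axis (closes away from the robot) with about 1.5 N of friction, no spring, and stays where it is left.
- b_front (a point): Centre of the outer front face of drawer_b (moves with it). Flat upright grey plate, 70 mm wide, 50 high, 5 thick, with a blank paper label; axes as the cabinet's (x points the way it closes). Its upper edge is 25 mm above this point, 9 mm below the cabinet's top. A pull ledge 40 mm wide, 5 thick, stands 10 mm out of the face, 12.5 mm below this point; above it the face is plain.
- drawer_c (a joint): One of the three like top-row drawers; its column varies. Joint value = how far it stands open, in m: 0 = fully home (a hard stop), 0.09 = farthest out. At the start it is shut (0). It slides along the cabinet's x axis (closes away from the robot) with about 1.5 N of friction, no spring, and stays where it is left.
- c_front (a point): Centre of the outer front face of drawer_c (moves with it). Flat upright grey plate, 70 mm wide, 50 high, 5 thick, with a blank paper label; axes as the cabinet's (x points the way it closes). Its upper edge is 25 mm above this point, 9 mm below the cabinet's top. A pull ledge 40 mm wide, 5 thick, stands 10 mm out of the face, 12.5 mm below this point; above it the face is plain.
- lockbar (a joint): Steel locking bar, 226 mm long x 26 x 4 mm, on the cabinet's top along its front edge. Value = slide along the cabinet's +y (left), m: 0 to 0.006 at the start (unlocked), 0.04 = locked, a hard stop. 1.5 N friction, no spring. Three 10 mm wide teeth hang 18 mm below the cabinet's top, 7.5 mm proud of its front: before the uprights beside the drawers when unlocked, before the drawers when locked.
- tab (a point): Centre of the black push tab that stands on the middle of the locking bar (moves with it): 18 mm (x) by 12 mm (y) by 22 mm high. Its foot is the bar's upper face, 11 mm below this point; the cabinet's top is 15 mm below this point. Axes are those of the cabinet.
- spool: Spool of solder, 60 mm diameter, 46 mm high, standing on the cabinet's top behind the locking bar; origin at the centre of its underside. Leave alone.
- flux: Amber bottle, 52 mm diameter, 105 mm high, standing on the bench to the right of the cabinet; origin at the centre of its underside. Leave alone.
- meter: Orange multimeter lying on the bench to the left of the cabinet: 165 mm long (x), 80 mm wide, 38 mm high, with a dial up to 44 mm; origin at the centre of its underside. Leave alone.
- board: Green circuit board with small components, 80 x 60 mm, up to 20 mm high, lying on the bench before the cabinet; origin at the centre of its underside. Leave alone.

How it is judged:
By the outcome, as a careful person would: the job done as asked, in the order asked, and still so for the second after the job is handed in, with the robot touching nothing.
It also fails if it takes over 48 s, if anything falls off the work surface, if the arm or the gripper's body presses on something with over 40 N, if the wrist force passes 120 N, or if a joint passes its speed limit or range.

## Working session

There is one attempt and no reset: what is moved stays moved. The work goes in short steps, Python scripts to look and compute and a tool call to move; the robot and the scene stay as the last step left them, time stands still between calls to the robot, and variables do not carry over. Pictures are saved under pics/ and viewed, at most 10 in all, crops included, and the job is handed in when it is done.

Besides the shell and the picture viewer there is one more tool, called in YAML: its name, and indented under it one key for each argument. carry_out: Moves the arm, as the interface text tells. Its arguments: {"type":"object","properties":{"targets":{"type":"array","items":{"type":"object","properties":{"hand":{"type":"number"},"x":{"type":"number"},"y":{"type":"number"},"z":{"type":"number"},"ax":{"type":"number"},"ay":{"type":"number"},"az":{"type":"number"}}}},"newtons":{"type":"number"}},"required":["targets"]}

```bash
mkdir -p pics; ls
cat > h.py <<'E'
import numpy as np, cv2
from plant import read_state, read_camera, camera_params, robot
def cloud(n):
    im,d=read_camera(n); p=camera_params(n)
    v,u=np.mgrid[0:400,0:640]
    c=np.stack([(u-p['cx'])/p['fx']*d,-(v-p['cy'])/p['fy']*d,-d],-1)
    return im,d,c@np.array(p['rotation']).T+np.array(p['position'])
E
python3 - <<'E'
from h import *
s=read_state();print(s['t'],s['tool_pos'],s['orientation'],s['opening'])
for n in('side','top'):
    im,d,P=cloud(n);cv2.imwrite(f'pics/{n}0.png',im);np.savez(f'{n}0.npz',im=im,d=d,P=P)
    p=camera_params(n);print({k:np.round(v,3).tolist() if not isinstance(v,str) else v for k,v in p.items()})
E
```

```text
pics
0.0 [0.14998389 0.58072912 0.40371665] [-3.96025237e-01 -3.11616349e+00  2.69056112e-03] 0.09308135878980352Traceback (most recent call last):
  File "<stdin>", line 4, in <module>
  File "h.py", line 7, in cloud
    return im,d,c@np.array(p['rotation']).T+np.array(p['position'])
                ~~~~~~~~~~~~~~~~~~~~~~~~~~~^~~~~~~~~~~~~~~~~~~~~~~~
ValueError: operands could not be broadcast together with shapes (400,640) (3,)
```

```bash
sed -i "s/np.array(p\['rotation'\]).T/Rm(p).T/" h.py
cat >> h.py <<'E'
def Rm(p):
    r=np.array(p['rotation'],float)
    return cv2.Rodrigues(r)[0] if r.size==3 else r
E
python3 - <<'E'
from h import *
for n in('side','top'):
    p=camera_params(n);print(p)
    im,d,P=cloud(n);cv2.imwrite(f'pics/{n}0.png',im);np.savez(f'{n}0.npz',im=im,d=d,P=P)
E
```

```text
{'fx': 408.4145238595678, 'fy': 408.4145238595678, 'cx': 323.7991785186116, 'cy': 199.67883463093474, 'position': array([ 0.24782577, -0.63882738,  0.65070236]), 'rotation': array([ 0.94360279, -0.2139489 , -0.39969997])}
{'fx': 390.5262531182827, 'fy': 390.5262531182827, 'cx': 314.0331818798009, 'cy': 199.4524231220726, 'position': array([0.44540943, 0.03172849, 1.01922184]), 'rotation': array([ 0.10902606, -0.12687507, -1.58410934])}
```

View pics/side0.png

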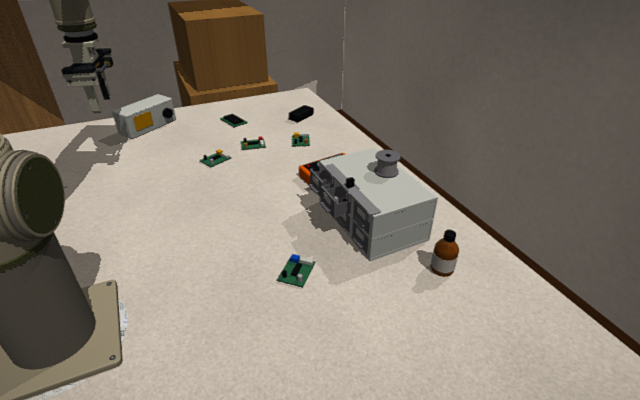

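View pics/top0.png

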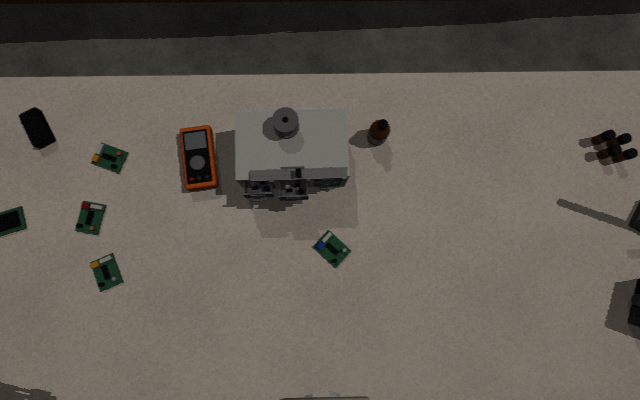

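Run:
```python
from h import *
T=np.load('top0.npz');P=T['P'];im=T['im'];d=T['d']
S=np.load('side0.npz')
a=cv2.resize(im[100:260,220:400],None,fx=4,fy=4,interpolation=cv2.INTER_CUBIC)[:600]
cv2.imwrite('pics/crop1.png',np.hstack([a]))
cv2.imwrite('pics/crop2.png',cv2.resize(S['im'][130:290,270:470],None,fx=3.7,fy=3.7,interpolation=cv2.INTER_CUBIC))
for n,D in(('top',T),('side',S)):
    P=D['P'];ok=D['d']>0
    print(n,'bench z',np.median(P[...,2][ok&(P[...,0]>.3)&(P[...,0]<.5)&(abs(P[...,1])<.3)]))
    roi=ok&(P[...,0]>.35)&(P[...,0]<.8)&(P[...,1]>-.12)&(P[...,1]<.3)
    m=roi&(abs(P[...,2]-.128)<.006)
    pts=P[m];print(len(pts),np.median(pts[:,2]))
    r=cv2.minAreaRect(pts[:,:2].astype(np.float32));print(r,cv2.boxPoints(r).round(3).tolist())
```

```text
top bench z -0.0005458195914489483
7286 0.12761556710123972
((0.6947916746139526, 0.07109688222408295), (0.210394024848938, 0.2689506709575653), 0.11363014578819275) [[0.5889999866485596, 0.20499999821186066], [0.5899999737739563, -0.06400000303983688], [0.800000011920929, -0.06300000101327896], [0.800000011920929, 0.20600000023841858]]
side bench z 0.001563191530797703
3876 0.1296068696938365
((0.6944195628166199, 0.07093924283981323), (0.21046949923038483, 0.2703988254070282), 0.7932996153831482) [[0.5870000123977661, 0.20499999821186066], [0.5910000205039978, -0.06599999964237213], [0.8019999861717224, -0.06300000101327896], [0.7979999780654907, 0.20800000429153442]]
```

View pics/crop1.png

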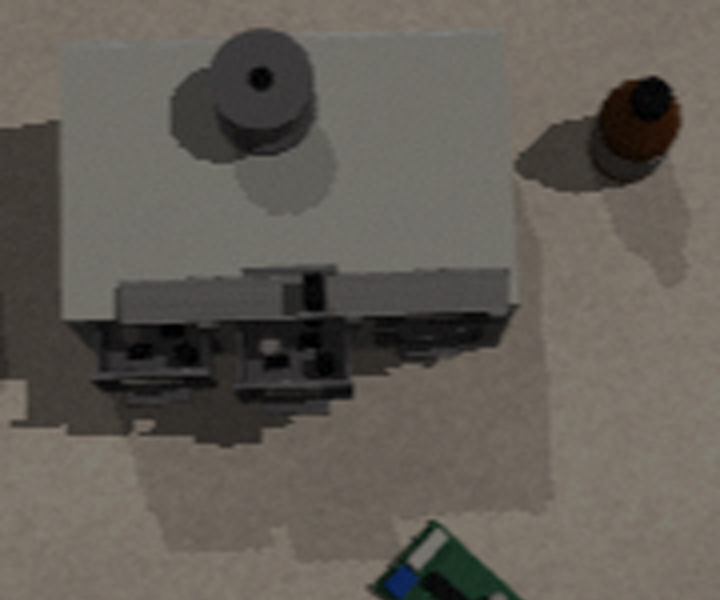

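View pics/crop2.png

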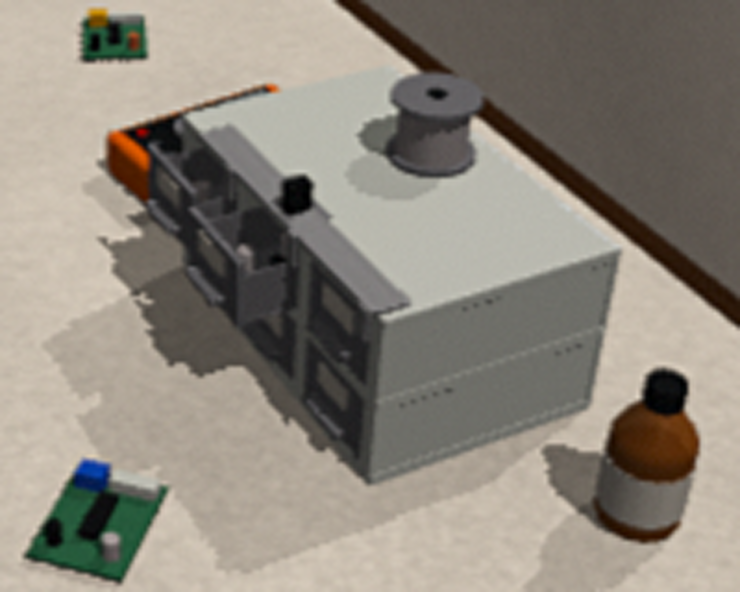

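The left and middle drawers stand open (top view fronts at about pixel rows 195–200); the tab is near top pixel (298,173). The spool is at (285,122), behind the bar. Now the cabinet's yaw and the point positions.

```bash
cat > m.py <<'E'
from h import *
def edges(P,ok):
    m=ok&(abs(P[...,2]-.1285)<.004)&(P[...,0]>.5)&(P[...,0]<.85)&(P[...,1]>-.15)&(P[...,1]<.28)
    m=cv2.morphologyEx(m.astype(np.uint8),cv2.MORPH_OPEN,np.ones((3,3)))>0
    n,l,st,_=cv2.connectedComponentsWithStats(m.astype(np.uint8));k=1+np.argmax(st[1:,4]);return P[l==k]
def ext(q,ax,hi,rng):
    o=1-ax;out=[]
    for a in np.arange(rng[0],rng[1],.006):
        s=q[abs(q[:,o]-a)<.003]
        if len(s)>3: out.append((a,s[:,ax].max() if hi else s[:,ax].min()))
    out=np.array(out);f=np.polyfit(out[:,0],out[:,1],1);r=out[:,1]-np.polyval(f,out[:,0])
    out=out[abs(r)<2*r.std()+1e-4];return np.polyfit(out[:,0],out[:,1],1)
E
python3 - <<'E'
from m import *
for n in('top','side'):
    D=np.load(n+'0.npz');P=D['P'];im=D['im'].astype(int);ok=D['d']>0
    q=edges(P,ok);print(n,len(q),q.min(0),q.max(0))
    for nm,ax,hi,r in(('back',0,1,(-.03,.17)),('left',1,1,(.66,.77)),('right',1,0,(.66,.77))):
        f=ext(q,ax,hi,r);print(nm,f, np.polyval(f,.07 if ax==0 else .70))
    # tab: z>.138 near the front; spool z>.15
    m=ok&(P[...,2]>.138)&(P[...,2]<.165)&(P[...,0]>.58)&(P[...,0]<.70)&(P[...,1]>-.05)&(P[...,1]<.2)
    dk=m&(im.sum(-1)<110)
    for w in(m,dk):
        t=P[w]; print('tab',len(t),t.min(0).round(4),t.max(0).round(4),np.median(t,0).round(4)) if len(t) else 0
    m=ok&(P[...,2]>.16)&(P[...,2]<.19)&(P[...,0]>.68)&(P[...,1]>-.05)&(P[...,1]<.2);t=P[m];print('spool',t.min(0).round(4),t.max(0).round(4))
    # drawer front upper edges
    m=ok&(P[...,2]>.105)&(P[...,2]<.124)&(P[...,0]>.5)&(P[...,0]<.64)&(P[...,1]>-.1)&(P[...,1]<.25)
    t=P[m]
    for y in np.arange(-.06,.22,.01):
        s=t[abs(t[:,1]-y)<.005]
        if len(s): print('y%.2f n%d x %.4f %.4f z@min %.3f'%(y,len(s),s[:,0].min(),s[:,0].max(),s[s[:,0].argmin(),2]))
E
```

```text
top 6087 [ 0.62386635 -0.06224631  0.12450092] [0.80437231 0.20548616 0.13248978]
back [-0.04622937  0.79536687] 0.792130814437551
left [0.03677705 0.17581349] 0.20155742615308647
right [ 0.0179065  -0.07359214] -0.06105759145087666
tab 51 [0.6314 0.0492 0.1384] [0.6496 0.0611 0.1574] [0.6392 0.0559 0.153 ]
tab 43 [0.6314 0.0514 0.1384] [0.6496 0.0611 0.1574] [0.6392 0.056  0.1531]
spool [0.7261 0.054  0.1692] [0.7872 0.1129 0.1782]
y-0.06 n4 x 0.6265 0.6350 z@min 0.118
y-0.05 n6 x 0.6263 0.6341 z@min 0.120
y0.00 n2 x 0.6319 0.6323 z@min 0.108
y0.02 n2 x 0.6319 0.6326 z@min 0.109
y0.03 n6 x 0.5894 0.6256 z@min 0.106
y0.04 n22 x 0.5892 0.6255 z@min 0.107
y0.05 n10 x 0.5888 0.5924 z@min 0.111
y0.06 n15 x 0.5882 0.5929 z@min 0.115
y0.07 n13 x 0.5876 0.5930 z@min 0.105
y0.08 n15 x 0.5874 0.5929 z@min 0.108
y0.09 n14 x 0.5878 0.5928 z@min 0.121
y0.10 n25 x 0.5878 0.6288 z@min 0.107
y0.11 n4 x 0.6231 0.6253 z@min 0.112
y0.12 n18 x 0.5969 0.6235 z@min 0.112
y0.13 n14 x 0.5964 0.6011 z@min 0.116
y0.14 n17 x 0.5952 0.6010 z@min 0.109
y0.15 n17 x 0.5951 0.6011 z@min 0.111
y0.16 n14 x 0.5950 0.
[... 898 characters left out ...]
.6341 z@min 0.122
y0.03 n40 x 0.5885 0.6330 z@min 0.122
y0.04 n35 x 0.5879 0.6328 z@min 0.116
y0.05 n21 x 0.5874 0.6312 z@min 0.113
y0.06 n19 x 0.5864 0.6315 z@min 0.105
y0.07 n17 x 0.5863 0.6306 z@min 0.110
y0.08 n18 x 0.5857 0.6314 z@min 0.110
y0.09 n14 x 0.5865 0.6306 z@min 0.107
y0.10 n38 x 0.5871 0.6389 z@min 0.120
y0.11 n22 x 0.6214 0.6389 z@min 0.122
y0.12 n44 x 0.5953 0.6311 z@min 0.121
y0.13 n12 x 0.5950 0.5992 z@min 0.106
y0.14 n17 x 0.5938 0.6310 z@min 0.113
y0.15 n11 x 0.5926 0.6293 z@min 0.111
y0.16 n16 x 0.5935 0.6285 z@min 0.114
y0.17 n13 x 0.5945 0.6291 z@min 0.115
y0.18 n23 x 0.5928 0.6352 z@min 0.108
y0.19 n24 x 0.5963 0.6386 z@min 0.120
y0.20 n9 x 0.6272 0.6293 z@min 0.115
```

```bash
cat > go.py <<'E'
import sys
from h import *
from scipy.spatial.transform import Rotation as R
# args: x y z yaw tilt -> shift/turn in current tool axes
def goal(x,y,z,yaw,tilt):
    B=np.array([[-1,0,0],[0,1,0],[0,0,-1.]])
    return np.array([x,y,z]),R.from_euler('z',yaw)*R.from_matrix(B)*R.from_euler('y',-tilt)
s=read_state();R0=R.from_rotvec(s['orientation']);p0=np.array(s['tool_pos'])
a=np.array(sys.argv[1:],float).reshape(-1,5)
print(s['t'],p0.round(4),R0.as_rotvec().round(3),s['force'].round(2) if hasattr(s['force'],'round') else s['force'])
for g in a:
    p,r=goal(*g);print((R0.inv().apply(p-p0)).round(4),(R0.inv()*r).as_rotvec().round(4), 'tip dir',r.apply([0,0,1]).round(3))
E
python3 go.py .49 .152 .40 .022 .26 .515 .152 .278 .022 .26
```

```text
0.15 [0.15   0.5808 0.404 ] [-3.960e-01 -3.116e+00  2.000e-03] [-0.28  0.48 -0.41]
[-0.4364 -0.3301  0.0044] [-0.0371 -0.2587 -0.2731] tip dir [ 0.257  0.006 -0.966]
[-0.4607 -0.3237  0.1263] [-0.0371 -0.2587 -0.2731] tip dir [ 0.257  0.006 -0.966]
```

carry_out:
  targets:
    - {"hand":0,"x":-0.22,"y":-0.165,"z":0.0}
    - {"hand":0,"x":-0.436,"y":-0.33,"z":0.004,"ax":-0.037,"ay":-0.259,"az":-0.273}
    - {"hand":0,"x":-0.436,"y":-0.33,"z":0.004,"ax":-0.037,"ay":-0.259,"az":-0.273}
    - {"hand":0,"x":-0.436,"y":-0.33,"z":0.004,"ax":-0.037,"ay":-0.259,"az":-0.273}
    - {"hand":0,"x":-0.436,"y":-0.33,"z":0.004,"ax":-0.037,"ay":-0.259,"az":-0.273}
    - {"hand":0,"x":-0.436,"y":-0.33,"z":0.004,"ax":-0.037,"ay":-0.259,"az":-0.273}
    - {"hand":0,"x":-0.436,"y":-0.33,"z":0.004,"ax":-0.037,"ay":-0.259,"az":-0.273}
    - {"hand":0,"x":-0.436,"y":-0.33,"z":0.004,"ax":-0.037,"ay":-0.259,"az":-0.273}

```text
schema error: expected keys hand, x, y, z, ax, ay, az
```

```bash
python3 go.py .49 .152 .40 .022 .26 .515 .152 .278 .022 .26
```

```text
0.15 [0.15   0.5808 0.404 ] [-3.960e-01 -3.116e+00  2.000e-03] [-0.28  0.48 -0.41]
[-0.4364 -0.3301  0.0044] [-0.0371 -0.2587 -0.2731] tip dir [ 0.257  0.006 -0.966]
[-0.4607 -0.3237  0.1263] [-0.0371 -0.2587 -0.2731] tip dir [ 0.257  0.006 -0.966]
```

carry_out:
  targets:
    - {"hand":0,"x":-0.22,"y":-0.165,"z":0.0,"ax":0,"ay":0,"az":0}
    - {"hand":0,"x":-0.436,"y":-0.33,"z":0.004,"ax":-0.037,"ay":-0.259,"az":-0.273}
    - {"hand":0,"x":-0.436,"y":-0.33,"z":0.004,"ax":-0.037,"ay":-0.259,"az":-0.273}
    - {"hand":0,"x":-0.436,"y":-0.33,"z":0.004,"ax":-0.037,"ay":-0.259,"az":-0.273}
    - {"hand":0,"x":-0.436,"y":-0.33,"z":0.004,"ax":-0.037,"ay":-0.259,"az":-0.273}
    - {"hand":0,"x":-0.436,"y":-0.33,"z":0.004,"ax":-0.037,"ay":-0.259,"az":-0.273}
    - {"hand":0,"x":-0.436,"y":-0.33,"z":0.004,"ax":-0.037,"ay":-0.259,"az":-0.273}
    - {"hand":0,"x":-0.436,"y":-0.33,"z":0.004,"ax":-0.037,"ay":-0.259,"az":-0.273}

```text
t: 1.15
tool_pos: [0.4614, 0.1872, 0.4011]
orientation: [-0.031, 2.88, 0.006]
force: [0.3, 0.9, 0.8]
opening: 0.0174
gripper_force: 0.0
```

```bash
python3 go.py .49 .152 .40 .022 .26 .515 .152 .278 .022 .26
```

```text
1.15 [0.4614 0.1872 0.4011] [-0.031  2.88   0.006] [0.26 0.9  0.84]
[-0.0266 -0.0359  0.0082] [ 0.0013  0.0013 -0.0004] tip dir [ 0.257  0.006 -0.966]
[-0.0193 -0.0366  0.1326] [ 0.0013  0.0013 -0.0004] tip dir [ 0.257  0.006 -0.966]
```

carry_out:
  targets:
    - {"hand":0,"x":0,"y":0,"z":0,"ax":0,"ay":0,"az":0}
    - {"hand":0,"x":0,"y":0,"z":0,"ax":0,"ay":0,"az":0}

```text
t: 1.4
tool_pos: [0.4605, 0.1889, 0.4008]
orientation: [-0.029, 2.882, 0.006]
force: [-0.4, 0.3, -0.2]
opening: 0.001
gripper_force: 0.0
```

```bash
python3 go.py .50 .152 .29 .022 .26 .515 .152 .278 .022 .26
```

```text
1.4 [0.4605 0.1889 0.4008] [-0.029  2.882  0.006] [-0.36  0.31 -0.24]
[-0.009  -0.0379  0.117 ] [ 0.001  -0.0001 -0.0017] tip dir [ 0.257  0.006 -0.966]
[-0.0204 -0.0382  0.1324] [ 0.001  -0.0001 -0.0017] tip dir [ 0.257  0.006 -0.966]
```

carry_out:
  targets:
    - {"hand":0,"x":0.01,"y":-0.038,"z":0.02,"ax":0,"ay":0,"az":0}
    - {"hand":0,"x":0.0,"y":-0.038,"z":0.07,"ax":0,"ay":0,"az":0}
    - {"hand":0,"x":-0.009,"y":-0.038,"z":0.117,"ax":0,"ay":0,"az":0}
    - {"hand":0,"x":-0.02,"y":-0.038,"z":0.132,"ax":0,"ay":0,"az":0}
    - {"hand":0,"x":-0.02,"y":-0.038,"z":0.132,"ax":0,"ay":0,"az":0}
    - {"hand":0,"x":-0.02,"y":-0.038,"z":0.132,"ax":0,"ay":0,"az":0}

```text
t: 2.15
tool_pos: [0.5144, 0.1536, 0.2796]
orientation: [-0.034, 2.88, 0.007]
force: [0.5, 0.3, 0.6]
opening: 0.0007
gripper_force: 0.0
```

```bash
python3 go.py .53 .152 .278 .022 .26 .58 .152 .278 .022 .26
python3 - <<'E'
from h import *
n='side'
im,d,P=cloud(n);cv2.imwrite('pics/s1.png',cv2.resize(im[60:290,230:470],None,fx=2.5,fy=2.5))
E
```

```text
2.15 [0.5144 0.1536 0.2796] [-0.034  2.88   0.007] [0.55 0.27 0.58]
[-0.0147 -0.002   0.0056] [0.0019 0.0015 0.0014] tip dir [ 0.257  0.006 -0.966]
[-0.0629 -0.0032  0.0185] [0.0019 0.0015 0.0014] tip dir [ 0.257  0.006 -0.966]
```

View pics/s1.png

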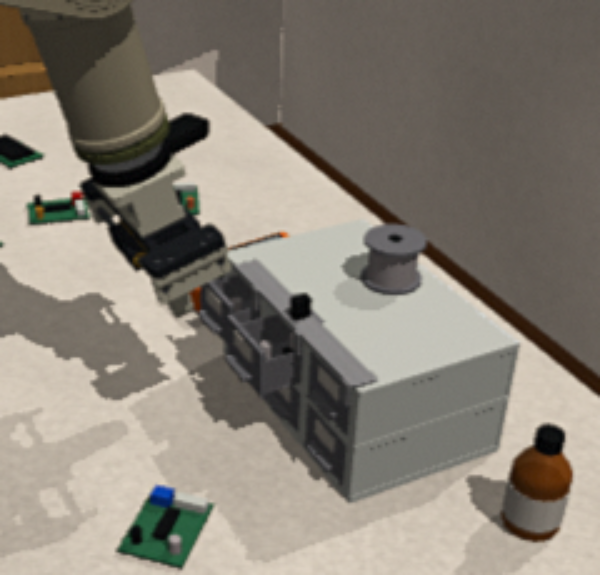

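The closed fingertips stand just in front of the left drawer (around pixel (185,300)), above its ledge. Pushing.

carry_out:
  targets:
    - {"hand":0,"x":-0.0145,"y":-0.002,"z":0.005,"ax":0,"ay":0,"az":0}
    - {"hand":0,"x":-0.024,"y":-0.002,"z":0.008,"ax":0,"ay":0,"az":0}
    - {"hand":0,"x":-0.031,"y":-0.002,"z":0.01,"ax":0,"ay":0,"az":0}
    - {"hand":0,"x":-0.037,"y":-0.002,"z":0.0115,"ax":0,"ay":0,"az":0}
    - {"hand":0,"x":-0.043,"y":-0.002,"z":0.013,"ax":0,"ay":0,"az":0}
    - {"hand":0,"x":-0.048,"y":-0.002,"z":0.0145,"ax":0,"ay":0,"az":0}
    - {"hand":0,"x":-0.051,"y":-0.002,"z":0.0153,"ax":0,"ay":0,"az":0}
    - {"hand":0,"x":-0.051,"y":-0.002,"z":0.0153,"ax":0,"ay":0,"az":0}

```text
t: 3.2
tool_pos: [0.5682, 0.1515, 0.2769]
orientation: [-0.031, 2.881, 0.006]
force: [0.2, -0.0, -0.1]
opening: 0.0008
gripper_force: 0.0
```

carry_out:
  targets:
    - {"hand":0,"x":-0.003,"y":0,"z":0.0008,"ax":0,"ay":0,"az":0}
    - {"hand":0,"x":-0.005,"y":0,"z":0.0013,"ax":0,"ay":0,"az":0}
    - {"hand":0,"x":-0.005,"y":0,"z":0.0013,"ax":0,"ay":0,"az":0}

```text
t: 3.58
tool_pos: [0.573, 0.1517, 0.2769]
orientation: [-0.031, 2.881, 0.006]
force: [-3.5, 0.4, 0.3]
opening: 0.0003
gripper_force: 1.4
```

Run:
```python
from h import *
for n in ('top','side'):
    im,d,P=cloud(n);np.savez(n+'1.npz',P=P,d=d,im=im)
    for y in (.12,.125,.13,.16,.17,.175,.18,.185):
        m=(d>0)&(abs(P[...,1]-y)<.003)&(P[...,2]>.09)&(P[...,2]<.117)&(P[...,0]>.56)
        if m.any(): print(n,y,m.sum(),np.sort(P[m][:,0])[:3].round(4))
```

```text
side 0.12 20 [0.6232 0.6291 0.6293]
side 0.125 22 [0.6229 0.623  0.6274]
side 0.13 23 [0.6286 0.6291 0.6294]
side 0.16 17 [0.6083 0.6094 0.6098]
side 0.17 14 [1.7162 1.717  1.7173]
side 0.175 16 [1.7165 1.7165 1.717 ]
side 0.18 11 [1.7161 1.7165 1.7168]
side 0.185 10 [1.7124 1.7143 1.7151]
```

carry_out:
  targets:
    - {"hand":0,"x":-0.002,"y":0,"z":0.0005,"ax":0,"ay":0,"az":0}
    - {"hand":0,"x":-0.002,"y":0,"z":0.0005,"ax":0,"ay":0,"az":0}

```text
t: 3.92
tool_pos: [0.5741, 0.1518, 0.2769]
orientation: [-0.032, 2.885, 0.005]
force: [-14.9, -1.6, 9.3]
opening: 0.0004
gripper_force: 7.5
```

carry_out:
  targets:
    - {"hand":0,"x":0.03,"y":0,"z":-0.008,"ax":0,"ay":0,"az":0}
    - {"hand":0,"x":0.068,"y":0,"z":-0.018,"ax":0,"ay":0,"az":0}
    - {"hand":0,"x":0.068,"y":-0.04,"z":-0.018,"ax":0,"ay":0,"az":0}
    - {"hand":0,"x":0.068,"y":-0.083,"z":-0.018,"ax":0,"ay":0,"az":0}
    - {"hand":0,"x":0.068,"y":-0.083,"z":-0.018,"ax":0,"ay":0,"az":0}
    - {"hand":0,"x":0.068,"y":-0.083,"z":-0.018,"ax":0,"ay":0,"az":0}

```text
t: 4.68
tool_pos: [0.507, 0.0673, 0.2772]
orientation: [-0.03, 2.88, 0.006]
force: [-0.3, 0.5, 0.3]
opening: 0.0006
gripper_force: 0.0
```

```bash
python3 go.py .525 .0685 .278 .022 .26 .572 .0685 .278 .022 .26
python3 - <<'E'
from h import *
for n in ('top','side'):
    im,d,P=cloud(n)
    for y in (-.02,.0,.02,.13,.14,.15,.16,.17,.18,.185):
        m=(d>0)&(abs(P[...,1]-y)<.004)&(P[...,2]>.09)&(P[...,2]<.117)&(P[...,0]>.56)
        if m.any(): print(n,y,m.sum(),np.sort(P[m][:,0])[:3].round(4), np.median(P[m][:,0]).round(4))
E
```

```text
4.675 [0.507  0.0673 0.2772] [-0.03   2.88   0.006] [-0.32  0.48  0.34]
[-0.0176  0.0008  0.0039] [ 0.0012  0.0019 -0.0014] tip dir [ 0.257  0.006 -0.966]
[-0.063  -0.0001  0.0161] [ 0.0012  0.0019 -0.0014] tip dir [ 0.257  0.006 -0.966]
top -0.02 4 [0.6326 0.6327 0.6328] 0.6327
top 0.0 3 [0.632  0.6329 0.6332] 0.6329
top 0.02 5 [0.6325 0.633  0.6331] 0.6331
top 0.13 3 [0.6305 0.6306 0.6307] 0.6306
top 0.14 7 [0.6292 0.6293 0.6295] 0.6297
top 0.15 7 [0.6284 0.6289 0.6289] 0.6289
top 0.16 6 [0.6284 0.6286 0.6288] 0.6288
top 0.17 5 [0.6284 0.6287 0.6297] 0.6297
top 0.18 6 [0.6291 0.6292 0.6294] 0.6294
top 0.185 6 [0.629  0.6291 0.6294] 0.6295
side -0.02 20 [0.6312 0.6314 0.6315] 0.6321
side 0.0 16 [0.6307 0.6313 0.6313] 0.6319
side 0.02 16 [0.631  0.631  0.6315] 0.6324
side 0.13 21 [1.7134 1.7144 1.7154] 1.7214
side 0.14 18 [1.7156 1.7162 1.7178] 1.7214
side 0.15 18 [1.7113 1.7157 1.7172] 1.7219
side 0.16 19 [1.7156 1.7159 1.7159] 1.7202
side 0.17 17 [1.7154 1.7158 1.7172] 1.72
side 0.18 18 [0.6288 0.6294 1.7183] 1.7216
side 0.185 20 [1.7146 1.7151 1.7183] 1.722
```

carry_out:
  targets:
    - {"hand":0,"x":-0.0145,"y":0,"z":0.0035,"ax":0,"ay":0,"az":0}
    - {"hand":0,"x":-0.024,"y":0,"z":0.006,"ax":0,"ay":0,"az":0}
    - {"hand":0,"x":-0.031,"y":0,"z":0.008,"ax":0,"ay":0,"az":0}
    - {"hand":0,"x":-0.038,"y":0,"z":0.01,"ax":0,"ay":0,"az":0}
    - {"hand":0,"x":-0.045,"y":0,"z":0.012,"ax":0,"ay":0,"az":0}
    - {"hand":0,"x":-0.052,"y":0,"z":0.0135,"ax":0,"ay":0,"az":0}
    - {"hand":0,"x":-0.059,"y":0,"z":0.0155,"ax":0,"ay":0,"az":0}
    - {"hand":0,"x":-0.063,"y":0,"z":0.0165,"ax":0,"ay":0,"az":0}

```text
t: 5.78
tool_pos: [0.5722, 0.0686, 0.277]
orientation: [-0.031, 2.881, 0.006]
force: [-2.1, 1.5, -0.7]
opening: 0.0003
gripper_force: 0.8
```

carry_out:
  targets:
    - {"hand":0,"x":-0.002,"y":0,"z":0.0005,"ax":0,"ay":0,"az":0}
    - {"hand":0,"x":-0.004,"y":0,"z":0.001,"ax":0,"ay":0,"az":0}
    - {"hand":0,"x":-0.004,"y":0,"z":0.001,"ax":0,"ay":0,"az":0}

```text
t: 6.15
tool_pos: [0.5754, 0.0687, 0.2769]
orientation: [-0.031, 2.883, 0.006]
force: [-7.0, 0.5, 3.2]
opening: 0.0006
gripper_force: 3.6
```

carry_out:
  targets:
    - {"hand":0,"x":-0.002,"y":0,"z":0.0005,"ax":0,"ay":0,"az":0}
    - {"hand":0,"x":-0.002,"y":0,"z":0.0005,"ax":0,"ay":0,"az":0}

```text
t: 6.4
tool_pos: [0.5764, 0.0688, 0.2769]
orientation: [-0.032, 2.887, 0.005]
force: [-18.8, -0.2, 11.8]
opening: 0.0006
gripper_force: 9.9
```

carry_out:
  targets:
    - {"hand":0,"x":0.03,"y":0,"z":-0.008,"ax":0,"ay":0,"az":0}
    - {"hand":0,"x":0.07,"y":0,"z":-0.019,"ax":0,"ay":0,"az":0}
    - {"hand":0,"x":0.07,"y":-0.05,"z":-0.03,"ax":0,"ay":0,"az":0}
    - {"hand":0,"x":0.07,"y":-0.1,"z":-0.05,"ax":0,"ay":0,"az":0}
    - {"hand":0,"x":0.07,"y":-0.1,"z":-0.11,"ax":0,"ay":0,"az":0}
    - {"hand":0,"x":0.07,"y":-0.1,"z":-0.11,"ax":0,"ay":0,"az":0}
    - {"hand":0,"x":0.07,"y":-0.1,"z":-0.11,"ax":0,"ay":0,"az":0}

```text
t: 7.28
tool_pos: [0.4844, -0.0336, 0.366]
orientation: [-0.031, 2.879, 0.005]
force: [0.5, -1.1, 0.0]
opening: 0.0007
gripper_force: 0.0
```

```bash
python3 - <<'E'
from h import *
for n in ('top','side'):
    im,d,P=cloud(n);cv2.imwrite(f'pics/{n}2.png',im)
    for y in (-.02,.0,.02,.05,.06,.07,.08,.09,.14,.16,.18):
        m=(d>0)&(abs(P[...,1]-y)<.004)&(P[...,2]>.09)&(P[...,2]<.117)&(P[...,0]>.56)&(P[...,0]<.9)
        if m.any(): print(n,y,m.sum(),np.sort(P[m][:,0])[:3].round(4), np.median(P[m][:,0]).round(4))
    m=(d>0)&(P[...,2]>.138)&(P[...,2]<.165)&(P[...,0]>.62)&(P[...,0]<.70)&(P[...,1]>-.01)&(P[...,1]<.2)
    t=P[m]; print('tab',len(t),t.min(0).round(4),t.max(0).round(4)) if len(t) else 0
E
python3 go.py .60 .00 .40 .022 0 .64 .00 .40 .022 0 .64 .01 .324 .022 0
```

```text
top -0.02 4 [0.6323 0.6329 0.6329] 0.6329
top 0.0 4 [0.6321 0.6326 0.633 ] 0.6328
top 0.02 6 [0.6322 0.6326 0.6328] 0.6328
top 0.05 3 [0.6309 0.6322 0.6326] 0.6322
top 0.06 3 [0.631  0.6311 0.6314] 0.6311
top 0.07 4 [0.6307 0.6312 0.6315] 0.6314
top 0.08 7 [0.6302 0.6305 0.6307] 0.6308
top 0.09 5 [0.631  0.6313 0.6314] 0.6314
top 0.14 6 [0.629  0.6294 0.6296] 0.6298
top 0.16 7 [0.6287 0.6288 0.6289] 0.6289
top 0.18 6 [0.6291 0.6291 0.6292] 0.6292
tab 50 [0.6315 0.0492 0.1395] [0.6494 0.0611 0.1565]
side -0.02 20 [0.6307 0.631  0.6313] 0.6319
side 0.0 17 [0.6303 0.6304 0.6309] 0.6321
side 0.02 20 [0.6305 0.6307 0.6309] 0.6322
side 0.05 12 [0.6293 0.6301 0.6303] 0.6307
side 0.06 16 [0.6288 0.6302 0.6305] 0.6309
side 0.07 18 [0.6284 0.6294 0.6294] 0.6303
side 0.08 17 [0.6288 0.6289 0.6291] 0.6304
side 0.09 15 [0.6296 0.6297 0.6297] 0.6302
tab 50 [0.6306 0.0469 0.1381] [0.6464 0.0585 0.1567]
7.375 [ 0.484  -0.0332  0.3642] [-0.032  2.882  0.006] [-0.96  0.33  0.2 ]
[-0.122   0.0306 -0.0047] [1.500e-03 2.592e-01 1.000e-04] tip dir [ 0.  0. -1.]
[-0.1606  0.0297  0.0056] [1.500e-03 2.592e-01 1.000e-04] tip dir [ 0.  0. -1.]
[-0.1414  0.0396  0.0791] [1.500e-03 2.592e-01 1.000e-04] tip dir [ 0.  0. -1.]
```

All three drawers are shut: the fronts lie on one line with slope 0.022. The tab has not moved. Next, above the bar to the right of the tab.

carry_out:
  targets:
    - {"hand":0,"x":-0.06,"y":0.03,"z":-0.02,"ax":0,"ay":0.13,"az":0}
    - {"hand":0,"x":-0.122,"y":0.03,"z":-0.005,"ax":0,"ay":0.26,"az":0}
    - {"hand":0,"x":-0.16,"y":0.03,"z":0.006,"ax":0,"ay":0.26,"az":0}
    - {"hand":0,"x":-0.16,"y":0.03,"z":0.006,"ax":0,"ay":0.26,"az":0}
    - {"hand":0,"x":-0.16,"y":0.03,"z":0.006,"ax":0,"ay":0.26,"az":0}
    - {"hand":0,"x":-0.151,"y":0.035,"z":0.042,"ax":0,"ay":0.26,"az":0}
    - {"hand":0,"x":-0.151,"y":0.035,"z":0.042,"ax":0,"ay":0.26,"az":0}
    - {"hand":0,"x":-0.151,"y":0.035,"z":0.042,"ax":0,"ay":0.26,"az":0}

```text
t: 8.38
tool_pos: [0.6396, 0.005, 0.3656]
orientation: [-0.035, 3.139, 0.001]
force: [0.1, -0.2, 1.1]
opening: 0.0008
gripper_force: 0.0
```

```bash
python3 go.py .64 .01 .324 .022 0 .6395 .025 .324 .022 0 .638 .08 .324 .022 0
```

```text
8.375 [0.6396 0.005  0.3656] [-3.500e-02  3.139e+00  1.000e-03] [ 0.12 -0.25  1.09]
[-0.0004  0.005   0.0416] [ 0.0009  0.0024 -0.    ] tip dir [ 0.  0. -1.]
[-0.0002  0.02    0.0416] [ 0.0009  0.0024 -0.    ] tip dir [ 0.  0. -1.]
[0.0001 0.075  0.0417] [ 0.0009  0.0024 -0.    ] tip dir [ 0.  0. -1.]
```

carry_out:
  targets:
    - {"hand":0,"x":0,"y":0.003,"z":0.02,"ax":0,"ay":0,"az":0}
    - {"hand":0,"x":0,"y":0.003,"z":0.035,"ax":0,"ay":0,"az":0}
    - {"hand":0,"x":0,"y":0.003,"z":0.04,"ax":0,"ay":0,"az":0}
    - {"hand":0,"x":0,"y":0.008,"z":0.04,"ax":0,"ay":0,"az":0}
    - {"hand":0,"x":0,"y":0.015,"z":0.04,"ax":0,"ay":0,"az":0}
    - {"hand":0,"x":0,"y":0.022,"z":0.04,"ax":0,"ay":0,"az":0}
    - {"hand":0,"x":0,"y":0.029,"z":0.04,"ax":0,"ay":0,"az":0}
    - {"hand":0,"x":0,"y":0.036,"z":0.04,"ax":0,"ay":0,"az":0}

```text
t: 9.38
tool_pos: [0.6395, 0.0415, 0.3243]
orientation: [-0.035, 3.14, 0.001]
force: [0.7, -1.5, -0.0]
opening: 0.0004
gripper_force: 0.9
```

carry_out:
  targets:
    - {"hand":0,"x":0,"y":0.006,"z":0,"ax":0,"ay":0,"az":0}
    - {"hand":0,"x":0,"y":0.012,"z":0,"ax":0,"ay":0,"az":0}
    - {"hand":0,"x":0,"y":0.017,"z":0,"ax":0,"ay":0,"az":0}
    - {"hand":0,"x":0,"y":0.017,"z":0,"ax":0,"ay":0,"az":0}

```text
t: 9.88
tool_pos: [0.6389, 0.0586, 0.3237]
orientation: [-0.035, 3.141, 0.003]
force: [-0.2, -0.8, -0.3]
opening: 0.0004
gripper_force: 0.0
```

carry_out:
  targets:
    - {"hand":0,"x":0,"y":0.003,"z":0,"ax":0,"ay":0,"az":0}
    - {"hand":0,"x":0,"y":0.006,"z":0,"ax":0,"ay":0,"az":0}
    - {"hand":0,"x":0,"y":0.008,"z":0,"ax":0,"ay":0,"az":0}
    - {"hand":0,"x":0,"y":0.008,"z":0,"ax":0,"ay":0,"az":0}

```text
t: 10.38
tool_pos: [0.6388, 0.0663, 0.3237]
orientation: [-0.035, 3.141, 0.002]
force: [-0.6, -0.4, -0.5]
opening: 0.0003
gripper_force: 0.1
```

carry_out:
  targets:
    - {"hand":0,"x":0,"y":0.0015,"z":0,"ax":0,"ay":0,"az":0}
    - {"hand":0,"x":0,"y":0.003,"z":0,"ax":0,"ay":0,"az":0}
    - {"hand":0,"x":0,"y":0.003,"z":0,"ax":0,"ay":0,"az":0}

```text
t: 10.75
tool_pos: [0.6387, 0.0689, 0.3237]
orientation: [-0.034, 3.141, 0.001]
force: [-0.5, -2.8, -0.4]
opening: 0.0004
gripper_force: 1.5
```

carry_out:
  targets:
    - {"hand":0,"x":0,"y":0.0015,"z":0,"ax":0,"ay":0,"az":0}
    - {"hand":0,"x":0,"y":0.003,"z":0,"ax":0,"ay":0,"az":0}
    - {"hand":0,"x":0,"y":0.003,"z":0,"ax":0,"ay":0,"az":0}

```text
t: 11.12
tool_pos: [0.6388, 0.0698, 0.3237]
orientation: [-0.032, 3.141, -0.005]
force: [-1.0, -14.3, -0.3]
opening: 0.0006
gripper_force: 6.9
```

The bar has hit its stop at 14 N, after about 39 mm. Back off, rise and check.

carry_out:
  targets:
    - {"hand":0,"x":0,"y":-0.015,"z":0,"ax":0,"ay":0,"az":0}
    - {"hand":0,"x":0,"y":-0.025,"z":0,"ax":0,"ay":0,"az":0}
    - {"hand":0,"x":0,"y":-0.025,"z":-0.05,"ax":0,"ay":0,"az":0}
    - {"hand":0,"x":0.05,"y":-0.06,"z":-0.1,"ax":0,"ay":0,"az":0}
    - {"hand":0,"x":0.1,"y":-0.09,"z":-0.1,"ax":0,"ay":0,"az":0}
    - {"hand":0,"x":0.15,"y":-0.12,"z":-0.1,"ax":0,"ay":0,"az":0}
    - {"hand":0,"x":0.15,"y":-0.12,"z":-0.1,"ax":0,"ay":0,"az":0}
    - {"hand":0,"x":0.15,"y":-0.12,"z":-0.1,"ax":0,"ay":0,"az":0}

```text
t: 12.12
tool_pos: [0.4914, -0.0515, 0.4243]
orientation: [-0.033, 3.139, 0.002]
force: [0.9, -0.0, -0.2]
opening: 0.0005
gripper_force: 0.0
```

Run:
```python
from h import *
I=[]
for n in ('top','side'):
    im,d,P=cloud(n)
    I.append(cv2.resize(im[90:290,170:470],(600,400))[:300 if n=='top' else 400])
    for y in np.arange(-.06,.2,.01):
        m=(d>0)&(abs(P[...,1]-y)<.004)&(P[...,2]>.09)&(P[...,2]<.117)&(P[...,0]>.56)&(P[...,0]<.9)
        if m.any(): print(n,y.round(2),m.sum(),np.sort(P[m][:,0])[:2].round(4), np.median(P[m][:,0]).round(4))
    m=(d>0)&(P[...,2]>.138)&(P[...,2]<.165)&(P[...,0]>.62)&(P[...,0]<.70)&(P[...,1]>-.01)&(P[...,1]<.2)
    t=P[m]; print('tab',len(t),t.min(0).round(4),t.max(0).round(4)) if len(t) else 0
    m=(d>0)&(P[...,2]>.16)&(P[...,2]<.19)&(P[...,0]>.68)&(P[...,0]<.85)&(P[...,1]>-.05)&(P[...,1]<.2);t=P[m];print('spool',t.min(0).round(4),t.max(0).round(4))
cv2.imwrite('pics/fin.png',cv2.resize(np.vstack(I),(514,600)))
```

```text
top -0.02 2 [0.6262 0.6264] 0.6263
top -0.01 3 [0.6258 0.6324] 0.6324
top 0.0 4 [0.6318 0.6319] 0.6324
top 0.01 5 [0.6327 0.6329] 0.6332
top 0.02 6 [0.6324 0.6325] 0.6327
top 0.03 5 [0.6324 0.6328] 0.6329
top 0.04 4 [0.6323 0.6326] 0.6327
top 0.05 3 [0.6313 0.6322] 0.6322
top 0.06 5 [0.6238 0.627 ] 0.6306
top 0.07 3 [0.6239 0.6246] 0.6246
top 0.08 6 [0.6299 0.6304] 0.631
top 0.09 6 [0.6311 0.6312] 0.6313
top 0.1 4 [0.6309 0.6311] 0.6313
top 0.11 3 [0.6304 0.6305] 0.6305
top 0.12 4 [0.6299 0.6304] 0.6306
top 0.13 3 [0.63 0.63] 0.63
top 0.14 5 [0.6288 0.6294] 0.6297
top 0.15 3 [0.6227 0.6231] 0.6231
top 0.16 4 [0.6288 0.6289] 0.6289
top 0.17 3 [0.6281 0.6284] 0.6284
top 0.18 3 [0.6287 0.6294] 0.6294
top 0.19 3 [0.6293 0.6294] 0.6294
tab 52 [0.6304 0.0833 0.1407] [0.6472 0.0951 0.1556]
spool [0.727  0.054  0.1688] [0.7866 0.1127 0.1777]
side -0.06 602 [0.6327 0.6329] 0.7126
side -0.05 21 [0.6322 0.6323] 0.6334
side -0.04 19 [0.6322 0.6326] 0.6334
side -0.03 26 [0.631  0.6311] 0.6328
side -0.02 26 [0.6234 0.625 ] 0.6317
side -0.01 9 [0.6262 0.6267] 0.6322
side 0.0 12 [0.631 0.631] 0.6319
side 0.01 19 [0.6307 0.6311] 0.632
side 0.02 17 [0.6307 0.6308] 0.6321
side 0.03 14 [0.6305 0.6309] 0.6316
side 0.04 20 [0.6303 0.6303] 0.6315
side 0.05 18 [0.6299 0.6302] 0.6314
side 0.06 21 [0.625  0.6256] 0.6307
side 0.07 13 [0.6231 0.6238] 0.6304
side 0.08 7 [0.6293 0.6298] 0.6304
side 0.09 8 [0.6297 0.6299] 0.6304
side 0.1 13 [0.6288 0.6293] 0.6302
side 0.11 15 [0.6281 0.6287] 0.6307
side 0.12 11 [0.6285 0.6293] 0.6299
side 0.13 13 [0.6284 0.6289] 0.6293
side 0.14 14 [0.6277 0.6282] 0.6293
side 0.15 14 [0.6218 0.6219] 0.6287
side 0.16 8 [0.6226 0.6277] 0.6286
side 0.17 5 [0.6276 0.6281] 0.6286
side 0.18 13 [0.6278 0.628 ] 0.6287
side 0.19 9 [0.6267 0.6281] 0.6283
tab 68 [0.6291 0.0813 0.1383] [0.6469 0.0938 0.1573]
spool [0.7261 0.0517 0.1601] [0.7857 0.1131 0.1785]
```

View pics/fin.png

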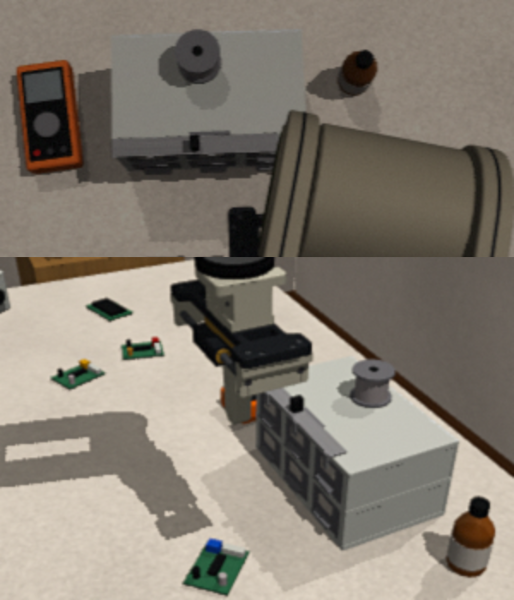

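The final picture shows all drawers shut, the teeth across their middles, the bar's left end flush with the cabinet's side, and the spool, meter, bottle and board where they were. Handing in.

```bash
python3 -c "
from plant import robot
print(robot.close_job())"
```

```text
the job is handed in; nothing more can be done
None
```

I pushed both open drawers fully home, then slid the locking bar left to its hard stop, and handed the job in at about 12 s; the spool did not move, and the bottle, meter and board look undisturbed in the final picture.

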